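# Seat a paddle board in the drilling jig and snap the sprung hold-down over it

### The job

Slide the loose cutting board by its handle into the corner of the drilling jig, until its far end is fully home against the stop bolt in the end block and its long side lies along the fence, and press it against the bolt for about a second with roughly a kilogram. Then push the sprung steel bail over from behind the fence, past its over-centre point, so that it snaps down onto the board and holds it there, and let go of everything. Be gentle: never load the bolt, the fence or the bail with more than about two kilograms, and leave the turned cups and the try square around the jig where they are.

Things in the scene. Friction and masses are not known exactly. Their poses are not given: they have to be found in the camera images.
- jig: Waxed plywood jig plate screwed to the bench, 227 x 240 x 12 mm; its place and yaw differ from run to run. Origin on the bench top; the plate spans x -85..142, y -120..120 mm, top at z 12. Its x axis points along the fence to the end block, y to the fence and z up.
- fence: Fixed dark wooden bar on the jig's +y side, 185 mm long along x, 16 mm wide, top 36 mm above the bench. Same origin and axes as the jig: its guiding face is the plane y = +50 mm. Do not load above 25 N.
- endblock: Fixed dark wooden block across the jig's +x end, 130 mm long along y (y -80..50), 26 mm thick, top 36 mm above the bench. Same origin and axes as the jig: its near face is the plane x = +112 mm. Through it, at y -10, z 21 mm, runs the steel stop bolt (flat round head, 16 mm wide) that the board must meet: it sticks out 4 to 28 mm, unmeasured. Do not load above 25 N.
- board: Loose paddle-shaped cutting board, 0.25 to 0.5 kg, 18 mm thick, lying flat on the jig plate (slides at 1 to 2 N if not pressed down), short of the end block and fence, a little askew. Blade 160 (x) x 120 (y) mm; a waisted handle, 18 mm thick, sticks out of the -x end to x = -177 mm. Origin at the centre of the blade's underside; x points from handle to far end. Seated, its origin is at y -10, z 12 mm in the jig's frame, x 4 to 28 as the bolt is set.
- board_grip (a point): Point on the board's handle to grip it, at x -135 mm, y 0, mid thickness (9 mm above the board's underside; 21 mm above the bench): the middle of a waist 24 mm wide and 28 mm long (x -149..-121), between shoulders 36 mm wide. The handle overhangs the plate here, clear of the bench by 12 mm. Axes are the board's.
- board_corner (a point): The board's far left blade corner (x +80, y +60 mm of the board, mid thickness), which goes towards the jig's corner: seated, it is at y 50 mm in the jig's frame, x 84 to 108 as the bolt is set. Axes are the board's.
- bail (a joint): Angle of the sprung U-shaped bail, hinged along the jig's x axis at jig y 95, z 45 mm, outside the fence. 0 = parked, leaning outwards 45 degrees from upright; 0.79 = upright; about 2.42 = lying on the board in the jig; 2.58 = lower stop without a board. A spring throws it away from its over-centre point at 1.05: below, back to 0; above, down onto the board. Do not push it with more than 30 N.
- bail_bar (a point): Middle of the bail's round rubber-sleeved crossbar, 16 mm thick, 120 mm long, on two thin steel legs 110 mm long. In the jig's frame, parked: x 20, y 173, z 123 mm; upright: y 95, z 155; lying on the board: y -15, z 38. Pushing it along its arc (up and over) takes about 8 N at first, falling to nothing at the over-centre point; pushed level, the grippy rubber jams on the finger. Nothing stands near behind it.
- turned_cup: Bystander, to be left alone: turned wooden cup, 54 mm wide, 60 mm tall, standing to the right of the jig. Origin at its underside.
- turned_stub: Bystander, to be left alone: short turned wooden cup, 48 mm wide, 42 mm tall, standing beyond the end block. Origin at its underside.
- trysquare: Bystander, to be left alone: try square lying right of the jig, 110 mm wooden stock and 130 mm steel blade, 14 mm tall. Origin at its underside.

How it is judged (in metres and radians):
On the way, in this order (a step that is already met when the one before it is completed fails the run):
1. the board is in the corner and pressed against the end block's bolt with at least 3 N for 0.4 s, the bail still parked (x of stopbolt_c0 in the frame of board below 0.0855 m and y of board_corner in the frame of jig above 0.047 m and angle between the x axis of board and the x axis of jig, either way round below 0.04 rad and z of board in the frame of jig between 0.01 and 0.0145 m and contact force between board and endblock above 3 N and value of joint bail below 0.2 rad), for 0.4 s.
2. the bail has snapped down onto the seated board (x of stopbolt_c0 in the frame of board below 0.0855 m and y of board_corner in the frame of jig above 0.047 m and angle between the x axis of board and the x axis of jig, either way round below 0.04 rad and z of board in the frame of jig between 0.01 and 0.0145 m and value of joint bail above 2.3 rad and contact force between bail and board above 4 N), for 0.2 s.
At the end, for the whole second after the job is handed in: The board lies flat on the jig plate with its far end within 2.5 mm of the stop bolt's head, its far left corner within 3 mm of the fence's face and its length within 0.04 rad of the fence; the bail lies on it (joint 2.33 to 2.52) and presses it with more than 4 N; both at rest (x of stopbolt_c0 in the frame of board below 0.0855 m and y of board_corner in the frame of jig above 0.047 m and angle between the x axis of board and the x axis of jig, either way round below 0.04 rad and z of board in the frame of jig between 0.01 and 0.0145 m and value of joint bail between 2.33 and 2.52 rad and contact force between bail and board above 4 N and linear speed of board below 0.01 m/s and velocity of joint bail between -0.1 and 0.1 rad/s); the robot touches nothing.
It fails at once if the board pressed on the end block or its bolt with more than 25 N (contact force between board and endblock above 25 N).
It fails at once if the board pressed on the fence with more than 25 N (contact force between board and fence above 25 N).
It fails at once if the robot pushed the bail with more than 30 N (contact force between any of the fingers, the arm and bail above 30 N).
It fails at once if a turned cup or the try square moved by more than 30 mm (distance of any of turned_cup, turned_stub, trysquare from where it was at the start of the episode above 0.03 m).
It also fails if it takes over 59 s, if anything falls off the work surface, if the arm or the gripper's body presses on something with over 40 N, if the wrist force passes 120 N, or if a joint passes its speed limit or range.

### The arm

A 7-joint arm with a two-finger parallel gripper is mounted at the origin on the work surface. World frame = base frame: x ahead of the robot, y to its left, z up, the work surface at z = 0. Lengths are in mm, angles in rad, forces in N, time in s.
With the tool pointing down it reaches from about 400 to 875 mm from the base axis. Payload 4.4 kg.
Tool frame: the origin (TCP) lies on the centre line of the jaws, within the pads' length; the fingertips stand 19 mm ahead of it and the grasp point (between the pads) is the TCP; z points along the fingers, y is the line along which they close (so a half turn about z gives the same grasp; the last joint's range is limited). The gripper opens to 85 mm and grips with 20 to 120 N. Pads are 22 mm wide; open, the fingers measure 114 mm over their backs; the gripper's body (76 mm by 85 mm) begins 54 mm behind the grasp point. The pads swing forward as they close: fully open they stand 13 mm farther back than shut.
Start: joints at [-1.392, 0.628, 0.038, 1.517, -0.027, 0.996, -0.02], TCP at [157.511, 630.641, 250.313] pointing down, gripper open.
Joint ranges: [-3.06, 3.06], [-0.37, 2.12], [-1.25, 1.32], [0.18, 2.47], [-1.1, 4.24], [0.23, 1.98], [-2.94, 2.94]. Speed limits (rad/s): [2.57, 2.57, 3.14, 3.14, 3.14, 3.14, 3.14].

### API

Orientations are given as [roll, pitch, yaw] about the fixed x, y, z axes, in that order (R = Rz(yaw) Ry(pitch) Rx(roll)).
In Python, from cell import ctrl, viewer, silhouettes gives the robot as it stands.
- The arm moves only by the shell command python3 -m creep 'ROWS'. ROWS is JSON, a list of rows, each an object with "jaw": the gripper command: -1 is shut, 1 is fully open, values between are in proportion; "xyz": the shift along the tool's x, y, z in mm, a list of three; "angular": the turn, a rotation vector about the tool's x, y, z in rad, a list of three. In form: [{"jaw": jaw, "xyz": [tx, ty, tz], "angular": [rx, ry, rz]}, ...]. A call has 1 to 12 rows; each row is the pose to reach, as a shift and turn from the pose commanded when the call began, along the tool's axes at that moment; what a row does not reach only later rows make up. A row lasts 1/8 s, in which the tool goes at most 62.5 mm and 10.7 degrees, less where a joint would pass 70% of its speed; a pose out of reach is approached as far as the arm can. A call with a gripper value outside its range is refused whole. The fingers move at their own pace and stop on an object; the grip force is fixed at half the most. Time passes only in rows, so rows that repeat a pose let the fingers close. It gives the time, the measured TCP pose, the force, the opening and the grip force at its end, in the units of the state.
- ctrl.read_state(): the state, without advancing time (a new reading comes with each control period).
- viewer.get_image(name): name is "side" or "top"; returns (picture, depth): 384x512x3 uint8, red, green, blue; 384x512 float32, mm along the optical axis (not along the pixel's ray), 0 where there is no reading.
- viewer.camera_model(name): a dict with "fx", "fy", "cx", "cy" (pixels), "dist" ([k1, k2, p1, p2, k3] as OpenCV has them; the pictures are not rectified), "T" (4x4, takes a point from camera to world coordinates). Camera axes: x right, y down, z forward; pixel columns grow to the right and rows downward; lengths in mm; the calibration is good to about 2 mm. A picture is of the moment at which its call begins. camera_model takes no time and is no camera call.
- ctrl.finish_job(): hands the job in; it is judged then, once.
Trained networks look in the newest picture that a camera, given by its name, has taken for a name from the list of things; names that differ only in an ending like _2 or _b are one class to them, and where a whole thing is asked for, a point or a joint stands for the part that bears it (a point fixed in the world has none). Each returns a list of dicts, best first, with "score" (0 to 1); they miss things now and then, are a little off and sometimes report something else, mostly with a low value. They report only what shows in the picture. A call takes as long as a camera call.
- silhouettes(camera, target): "pixels" (384x512 bool, what is visible of it) and "xy" ([column, row] in pixels, amid what is visible of it).
The state is a dict: "clock": time; "qpos": joint angles; "qd": joint speeds; "tau": joint torques, N m; "eef_pos": TCP position; "tool_rot": TCP orientation; "force": force on the tool from outside, world axes, zero at the start; "torque": the same for the moment, N m; "width": finger opening in mm; "gripper_force": force on a finger pad.
Only numpy, scipy, OpenCV 4.12 (cv2) and the standard library are available. Lean on these libraries where they do the work, as an engineer would, in place of code of your own. Each camera call takes 0.05 s, during which the arm holds its last target. There are 200 camera calls.

## Working session

There is one attempt and no reset: what is moved stays moved. The work goes in short steps, Python scripts to look and compute and a shell command to move; the robot and the scene stay as the last step left them, time stands still between calls to the robot, and variables do not carry over. Pictures are saved under pics/ and viewed, at most 10 in all, crops included, and the job is handed in when it is done.

```bash
ls; mkdir -p pics
cat > h.py <<'E'
import numpy as np, cv2
from cell import ctrl, viewer, silhouettes
from scipy.spatial.transform import Rotation as R
def cloud(name, depth):
    m=viewer.camera_model(name); K=np.array([[m['fx'],0,m['cx']],[0,m['fy'],m['cy']],[0,0,1]])
    h,w=depth.shape; u,v=np.meshgrid(np.arange(w),np.arange(h))
    p=cv2.undistortPoints(np.stack([u,v],-1).reshape(-1,1,2).astype(np.float64),K,np.array(m['dist'])).reshape(h,w,2)
    P=np.dstack([p*depth[...,None],depth])
    T=np.array(m['T']); return P@T[:3,:3].T+T[:3,3]
def save(name,im): cv2.imwrite('pics/'+name,cv2.cvtColor(im,cv2.COLOR_RGB2BGR))
E
python3 - <<'E'
from h import *
s=ctrl.read_state(); print(s)
ims=[]
for c in ('side','top'):
    im,d=viewer.get_image(c); ims.append(im); P=cloud(c,d); np.save(c+'.npy',P); m=viewer.camera_model(c); print(c,np.round(m['T'],2).tolist())
    for t in ('jig','fence','endblock','board','bail','turned_cup','turned_stub','trysquare'):
        for r in silhouettes(c,t)[:1]:
            px=r['pixels']&(d>0); q=P[px]
            np.save(f'{c}_{t}.npy',r['pixels'])
            print(c,t,round(r['score'],2),np.round(r['xy']),px.sum(),np.round(np.median(q,0)), np.round(np.percentile(q,[3,97],axis=0)).tolist())
    save(c+'0.png',im)
save('both.png',cv2.resize(np.vstack(ims),(800,600*2))[:, :] if 0 else np.hstack([cv2.resize(i,(400,300)) for i in ims]))
E
```

```text
pics
{'clock': 0.0, 'qpos': array([-1.39183529,  0.6293474 ,  0.03843827,  1.51838217, -0.02700301,
        0.99629243, -0.01998756]), 'qd': array([ 0.0026522 , -0.00073506, -0.00123364, -0.0004187 ,  0.00078505,
        0.00081086, -0.00081958]), 'tau': array([-1.20550005e-03, -5.63406873e+01,  1.22629579e+00, -1.93439054e+01,
        1.11496914e-02,  1.06156166e-02,  1.52511443e-06]), 'eef_pos': array([157.33565374, 630.05731677, 249.38363478]), 'tool_rot': array([-3.13968131e+00,  2.08972465e-05,  2.89684510e+00]), 'force': array([ 0.45269289, -0.50683815, -0.1371841 ]), 'torque': array([0.01273582, 0.01738048, 0.04004895]), 'gripper_force': 0.0, 'width': 85.66604359732473}
side [[-1.0, -0.07, 0.05, 576.01], [-0.08, 0.67, -0.74, 463.09], [0.02, -0.74, -0.67, 562.18], [0.0, 0.0, 0.0, 1.0]]
side jig 0.78 [222. 282.] 9020 [655. 102.  13.] [[516.0, -70.0, 7.0], [742.0, 211.0, 129.0]]
side fence 0.82 [256. 279.] 1604 [598.  89.  34.] [[512.0, 62.0, 12.0], [680.0, 113.0, 37.0]]
side endblock 0.6 [188. 256.] 994 [726.  58.  35.] [[705.0, -10.0, 13.0], [752.0, 110.0, 37.0]]
side board 0.7
[... 655 characters left out ...]
.0], [748.0, 205.0, 129.0]]
top fence 0.92 [214. 206.] 522 [597.  85.  36.] [[514.0, 60.0, 22.0], [678.0, 109.0, 39.0]]
top endblock 0.59 [231. 151.] 668 [728.  46.  36.] [[705.0, -13.0, 15.0], [752.0, 104.0, 40.0]]
top board 0.62 [256. 214.] 3684 [577. -12.  30.] [[440.0, -66.0, 26.0], [665.0, 59.0, 34.0]]
top bail 0.62 [160. 206.] 921 [591. 184. 101.] [[525.0, 113.0, 0.0], [655.0, 231.0, 132.0]]
top turned_cup 0.97 [320. 200.] 378 [ 606. -164.   60.] [[584.0, -188.0, 12.0], [627.0, -144.0, 64.0]]
top turned_stub 0.65 [233. 124.] 323 [792.  42.  42.] [[776.0, 22.0, 3.0], [814.0, 62.0, 46.0]]
top trysquare 0.9 [306. 143.] 919 [ 756. -145.    8.] [[666.0, -230.0, -0.0], [790.0, -100.0, 17.0]]
```

```bash
cat > fit.py <<'E'
from h import *
def rect(q): return cv2.minAreaRect(q[:,:2].astype(np.float32))
def top(P,M,z0,z1):
    k=cv2.erode(M.astype(np.uint8),np.ones((1,1)))>0
    k&=(P[...,2]>z0)&(P[...,2]<z1); return P[k]
if __name__=='__main__':
  for c in ('side','top'):
    P=np.load(c+'.npy'); L=lambda t:np.load(f'{c}_{t}.npy')
    f=top(P,L('fence'),31,42); e=top(P,L('endblock'),31,42); b=top(P,L('board'),22,34)
    for n,q in (('fence',f),('end',e)):
        cen=np.median(q,0); q=q[np.linalg.norm(q-cen,axis=1)<130]
        u,s,v=np.linalg.svd(q[:,:2]-q[:,:2].mean(0),full_matrices=False); print(c,n,len(q),rect(q),np.degrees(np.arctan2(v[0,1],v[0,0])),q.mean(0).round(1))
    print(c,'board',rect(b),b.mean(0).round(1))
E
python3 fit.py
```

```text
side fence 920 ((597.1944580078125, 85.47814178466797), (184.89955139160156, 18.38182258605957), 15.434353828430176) 14.984678261194178 [598.5  87.   35.1]
side end 781 ((730.180419921875, 46.823936462402344), (26.32882308959961, 130.34542846679688), 15.000801086425781) 105.47390584087867 [728.7  51.1  34.8]
side board ((546.8870849609375, -16.648536682128906), (254.2264862060547, 120.74951934814453), 19.31358528137207) [575.1  -1.4  28.3]
top fence 478 ((595.6166381835938, 85.56512451171875), (181.88803100585938, 16.33431053161621), 15.087090492248535) -164.87765406632755 [595.1  85.   36. ]
top end 554 ((729.1132202148438, 46.04676818847656), (26.987436294555664, 129.9250946044922), 14.993659973144531) -74.89442320643337 [728.9  45.8  36.1]
top board ((545.0916137695312, -17.469383239746094), (257.1651306152344, 119.13522338867188), 18.456411361694336) [572.6  -8.7  30.1]
```

View pics/both.png

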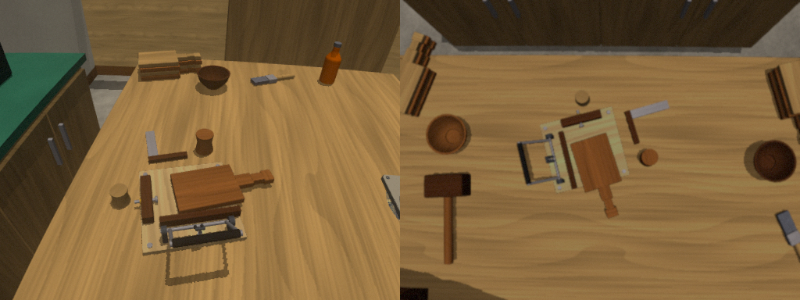

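The side picture shows the jig with the bail parked toward the viewer (about 205,235), and the board askew with its handle at about (265,177). In the top picture the endblock is at (580,118), the fence at (567,160) and the handle tip at (612,212). Fits put the jig origin at about (605,28), yaw 15°, and the grip point at about (464,-45), yaw 18.7°.

```bash
cat >> h.py <<'E'
JY=np.radians(15.05); JO=np.array([605.0,28.4,0]); RJ=R.from_euler('z',JY)
def rel(p,rot):
    """tool-frame shift and rotvec from current measured pose to world pose"""
    s=ctrl.read_state(); R0=R.from_euler('xyz',s['tool_rot']); 
    return np.round(R0.inv().apply(np.array(p)-s['eef_pos']),1), np.round((R0.inv()*rot).as_rotvec(),3)
E
python3 -m creep '[{"jaw":1,"xyz":[-337,-225,0],"angular":[0,0,0.9]},{"jaw":1,"xyz":[-337,-225,0],"angular":[0,0,0.9]},{"jaw":1,"xyz":[-337,-225,0],"angular":[0,0,0.9]},{"jaw":1,"xyz":[-337,-225,0],"angular":[0,0,0.9]},{"jaw":1,"xyz":[-337,-225,0],"angular":[0,0,0.9]},{"jaw":1,"xyz":[-337,-225,0],"angular":[0,0,1.2]},{"jaw":1,"xyz":[-337,-225,0],"angular":[0,0,1.2]},{"jaw":1,"xyz":[-461,-581,0],"angular":[0,0,2.3]},{"jaw":1,"xyz":[-461,-581,0],"angular":[0,0,2.3]},{"jaw":1,"xyz":[-461,-581,0],"angular":[0,0,2.3]},{"jaw":1,"xyz":[-461,-581,0],"angular":[0,0,2.3]},{"jaw":1,"xyz":[-461,-581,60],"angular":[0,0,2.3]}]'
python3 - <<'E'
from h import *
print(rel([464.1,-44.9,100],R.from_euler('xyz',[np.pi,0,np.radians(18.75)])), ctrl.read_state()['qpos'].round(2))
E
```

```text
clock: 2.4
eef_pos: [459.4, 24.4, 224.8]
tool_rot: [3.139, -0.005, 0.754]
force: [0.3, 0.1, 0.2]
width: 85.6
gripper_force: 0.0
(array([-44.7,  53.4, 124.7]), array([ 0.002, -0.005,  0.427])) [-0.56  0.46  0.64  2.07 -0.41  0.72 -0.48]
```

```bash
python3 -m creep '[{"jaw":1,"xyz":[-44,53,60],"angular":[0,0,0.43]},{"jaw":1,"xyz":[-44,53,125],"angular":[0,0,0.43]},{"jaw":1,"xyz":[-44,53,125],"angular":[0,0,0.43]},{"jaw":1,"xyz":[-44,53,125],"angular":[0,0,0.43]},{"jaw":1,"xyz":[-44,53,125],"angular":[0,0,0.43]}]'
python3 - <<'E'
from h import *
print(rel([464.1,-44.9,22],R.from_euler('xyz',[np.pi,0,np.radians(18.75)])), ctrl.read_state()['qpos'].round(2))
im,d=viewer.get_image('top'); P=cloud('top',d)
r=silhouettes('top','board')[0]; q=P[r['pixels']&(P[...,2]>22)&(P[...,2]<36)]; print(r['score'],cv2.minAreaRect(q[:,:2].astype(np.float32)))
im2,d=viewer.get_image('side')
save('a.png',np.hstack([cv2.resize(im[150:300,180:340],(400,375)),cv2.resize(im2[150:300,200:400],(400,300)).copy() if 0 else cv2.resize(im2[130:280,220:380],(400,375))]))
E
```

```text
clock: 3.02
eef_pos: [463.0, -42.6, 99.4]
tool_rot: [-3.142, -0.002, 0.331]
force: [-0.2, 0.0, 0.2]
width: 85.2
gripper_force: 0.0
(array([ 0.2,  2.5, 77.4]), array([-0.   , -0.002,  0.004])) [-0.3   0.69  0.5   2.16 -0.75  0.46 -0.45]
0.65 ((587.20556640625, -4.648948669433594), (167.7825164794922, 119.9703598022461), 17.774106979370117)
```

View pics/a.png

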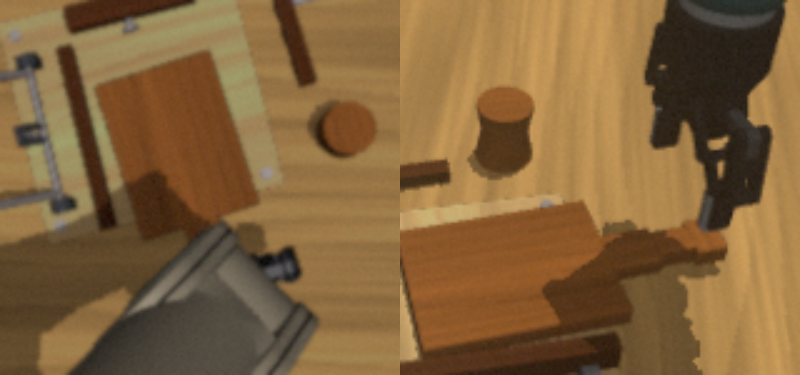

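The arm is above the handle, with the fingers either side of its waist. The board is undisturbed and the bolt head shows at about (130,25) in the left crop. Next I descend and grip.

```bash
python3 -m creep '[{"jaw":1,"xyz":[0,2.5,40],"angular":[0,0,0]},{"jaw":1,"xyz":[0,2.5,70],"angular":[0,0,0]},{"jaw":1,"xyz":[0,2.5,77],"angular":[0,0,0]},{"jaw":1,"xyz":[0,2.5,77],"angular":[0,0,0]},{"jaw":-1,"xyz":[0,2.5,77],"angular":[0,0,0]},{"jaw":-1,"xyz":[0,2.5,77],"angular":[0,0,0]},{"jaw":-1,"xyz":[0,2.5,77],"angular":[0,0,0]},{"jaw":-1,"xyz":[0,2.5,77],"angular":[0,0,0]},{"jaw":-1,"xyz":[0,2.5,77],"angular":[0,0,0]},{"jaw":-1,"xyz":[0,2.5,77],"angular":[0,0,0]}]'
cat > look.py <<'E'
from h import *
# board pose in jig frame by fitting blade edges from the top and side views
for c in ('top','side'):
    im,d=viewer.get_image(c); P=cloud(c,d)
    r=silhouettes(c,'board')
    if not r: print(c,'none'); continue
    q=P[r[0]['pixels']]; J=RJ.inv().apply(q-JO); J=J[(J[:,2]>22)&(J[:,2]<35)&(J[:,0]>-110)]
    # blade: far edge and fence-side edge
    def edge(a,b,lo,hi,n):
        xs=[];ys=[]
        for t in np.arange(lo,hi,n):
            k=J[(J[:,a]>=t)&(J[:,a]<t+n)]
            if len(k)>3: xs.append(t+n/2); ys.append(np.percentile(k[:,b],97))
        xs=np.array(xs);ys=np.array(ys); p=np.polyfit(xs,ys,1); 
        k=abs(ys-np.polyval(p,xs))<3; p=np.polyfit(xs[k],ys[k],1); return p
    pf=edge(1,0,-70,35,6); pl=edge(0,1,-80,60,6)
    print(c,round(r[0]['score'],2),'far edge x at y=-10: %.1f slope %.3f | left edge y at x=0: %.1f slope %.3f'%(np.polyval(pf,-10),pf[0],np.polyval(pl,0),pl[0]))
s=ctrl.read_state(); print('tcp jig',RJ.inv().apply(s['eef_pos']-JO).round(1),'yaw',np.degrees(s['tool_rot'][2])-15.05,'F jig',RJ.inv().apply(s['force']).round(1),'t',s['clock'])
E
python3 look.py
```

```text
clock: 4.42
eef_pos: [463.2, -45.8, 21.8]
tool_rot: [3.141, -0.001, 0.329]
force: [0.4, -0.4, 5.1]
width: 23.0
gripper_force: 61.6
top 0.71 far edge x at y=-10: 51.1 slope -0.054 | left edge y at x=0: 29.2 slope 0.022
side 0.63 far edge x at y=-10: 53.6 slope -0.056 | left edge y at x=0: 34.6 slope 0.054
tcp jig [-156.2  -34.8   21.7] yaw 3.8098534281069476 F jig [ 0.7 -0.3  5. ] t 4.625
```

```bash
python3 -m creep '[{"jaw":-1,"xyz":[3,-3,-0.7],"angular":[0,0,0.015]},{"jaw":-1,"xyz":[8,-7,-0.7],"angular":[0,0,0.035]},{"jaw":-1,"xyz":[13,-11,-0.7],"angular":[0,0,0.055]},{"jaw":-1,"xyz":[18,-15,-0.7],"angular":[0,0,0.066]},{"jaw":-1,"xyz":[21,-18.5,-0.7],"angular":[0,0,0.066]},{"jaw":-1,"xyz":[21,-18.5,-0.7],"angular":[0,0,0.066]},{"jaw":-1,"xyz":[21,-18.5,-0.7],"angular":[0,0,0.066]}]'; python3 look.py
```

```text
clock: 5.5
eef_pos: [477.1, -20.8, 22.2]
tool_rot: [-3.141, -0.0, 0.265]
force: [0.5, 1.0, 0.4]
width: 23.2
gripper_force: 60.9
top 0.79 far edge x at y=-10: 71.6 slope 0.015 | left edge y at x=0: 41.0 slope 0.015
side 0.84 far edge x at y=-10: 73.2 slope 0.015 | left edge y at x=0: 41.2 slope 0.003
tcp jig [-136.8  -14.6   22.2] yaw 0.044788091396601004 F jig [ 0.5  0.3 -0.2] t 5.7
```

```bash
python3 -m creep '[{"jaw":-1,"xyz":[0,-1.5,0],"angular":[0,0,0]},{"jaw":-1,"xyz":[0,-3,0],"angular":[0,0,0]},{"jaw":-1,"xyz":[0,-3,0],"angular":[0,0,0]}]'; python3 -m creep '[{"jaw":-1,"xyz":[0,-0.7,0],"angular":[0,0,0]},{"jaw":-1,"xyz":[0,-1,0],"angular":[0,0,0]},{"jaw":-1,"xyz":[0,-1,0],"angular":[0,0,0]}]'; python3 -c "
from h import *
s=ctrl.read_state(); print('tcp jig',RJ.inv().apply(s['eef_pos']-JO).round(1),'F',RJ.inv().apply(s['force']).round(1),s['torque'].round(2))"
```

```text
clock: 6.08
eef_pos: [475.8, -18.6, 22.2]
tool_rot: [-3.142, 0.0, 0.263]
force: [0.5, -0.6, -2.4]
width: 22.9
gripper_force: 60.8
clock: 6.45
eef_pos: [475.8, -17.5, 22.3]
tool_rot: [-3.142, 0.0, 0.263]
force: [-0.3, -0.1, -1.5]
width: 22.9
gripper_force: 60.8
tcp jig [-136.7  -10.8   22.3] F [-0.3 -0.1 -1.5] [-0.16 -0.01 -0.11]
```

```bash
python3 -m creep '[{"jaw":-1,"xyz":[0,-0.4,0],"angular":[0,0,0]},{"jaw":-1,"xyz":[0,-0.8,0],"angular":[0,0,0]},{"jaw":-1,"xyz":[0,-0.8,0],"angular":[0,0,0]}]'; python3 -m creep '[{"jaw":-1,"xyz":[0,-0.4,0],"angular":[0,0,0]},{"jaw":-1,"xyz":[0,-0.7,0],"angular":[0,0,0]},{"jaw":-1,"xyz":[0,-0.7,0],"angular":[0,0,0]}]'; python3 -c "
from h import *
s=ctrl.read_state(); print('tcp jig',RJ.inv().apply(s['eef_pos']-JO).round(1),'F',RJ.inv().apply(s['force']).round(1),s['torque'].round(2))"
```

```text
clock: 6.82
eef_pos: [475.7, -17.4, 22.3]
tool_rot: [3.14, -0.0, 0.263]
force: [-0.1, -1.9, -2.1]
width: 22.8
gripper_force: 60.7
clock: 7.2
eef_pos: [475.6, -17.3, 22.3]
tool_rot: [3.14, -0.0, 0.262]
force: [0.6, -4.7, -1.5]
width: 22.5
gripper_force: 60.7
tcp jig [-136.8  -10.5   22.3] F [-0.7 -4.7 -1.5] [-1.08 -0.03 -0.13]
```

```bash
python3 -m creep '[{"jaw":-1,"xyz":[0,0.6,0],"angular":[0,0,0]},{"jaw":-1,"xyz":[2,0.6,0],"angular":[0,0,0]},{"jaw":-1,"xyz":[3,0.6,0],"angular":[0,0,0]}]'; python3 -c "
from h import *
s=ctrl.read_state(); print('tcp jig',RJ.inv().apply(s['eef_pos']-JO).round(1),'F',RJ.inv().apply(s['force']).round(1),s['torque'].round(2))
im,d=viewer.get_image('top'); J=RJ.inv().apply(cloud('top',d).reshape(-1,3)-JO)
for y in (-30,-20,-10,0,10):
    k=(abs(J[:,1]-y)<4)&(J[:,0]>60)&(J[:,0]<120); q=J[k]; q=q[np.argsort(q[:,0])]; print(y,[(int(a[0]),int(a[2])) for a in q])
save('b.png',cv2.resize(im[130:210,190:290],(800,600),interpolation=cv2.INTER_CUBIC))
"
```

```text
clock: 7.58
eef_pos: [478.4, -16.5, 22.3]
tool_rot: [3.141, 0.0, 0.262]
force: [-1.1, -4.8, -1.1]
width: 23.2
gripper_force: 60.8
tcp jig [-133.9  -10.5   22.3] F [-2.4 -4.4 -1.1] [-1.05  0.11 -0.15]
-30 [(60, 28), (61, 29), (62, 29), (63, 30), (64, 33), (64, 29), (65, 31), (66, 30), (66, 36), (67, 30), (68, 31), (68, 31), (69, 33), (70, 26), (70, 32), (71, 32), (72, 33), (73, 33), (73, 28), (74, 33), (76, 33), (76, 28), (77, 30), (77, 31), (78, 31), (79, 30), (80, 28), (83, 12), (84, 13), (84, 13), (86, 8), (87, 10), (87, 11), (87, 14), (89, 12), (90, 8), (90, 11), (91, 14), (92, 12), (93, 10), (93, 13), (95, 11), (95, 13), (96, 9), (97, 18), (97, 9), (99, 8), (100, 9), (100, 10), (100, 14), (102, 13), (102, 12), (103, 10), (104, 13), (105, 12), (106, 8), (106, 11), (108, 13), (108, 8), (109, 11), (110, 13), (110, 14), (111, 23), (111, 17), (111, 30), (111, 35), (111, 12), (111, 37), (111, 24), (112, 16), (112, 35), (113, 39), (114, 39), (114, 35), (116, 36), (116, 33), (116, 39), (118, 34), (118, 37), (119, 36)]
-20 [(60, 27), (60, 31), (61, 30), (62, 31), (63, 30), (64, 30), (64, 
[... 2542 characters left out ...]
 29), (70, 28), (70, 30), (70, 30), (71, 33), (72, 29), (72, 32), (74, 28), (74, 31), (75, 28), (75, 32), (76, 32), (77, 29), (78, 28), (79, 29), (79, 32), (84, 11), (84, 14), (85, 13), (86, 11), (87, 11), (88, 9), (88, 12), (89, 11), (90, 13), (91, 11), (92, 10), (92, 13), (93, 10), (94, 15), (95, 12), (96, 9), (96, 12), (97, 12), (98, 11), (99, 9), (100, 13), (100, 10), (101, 13), (102, 9), (102, 13), (103, 12), (104, 14), (106, 8), (106, 11), (107, 10), (108, 13), (108, 8), (108, 14), (110, 14), (111, 9), (111, 31), (111, 35), (111, 25), (112, 11), (112, 16), (112, 35), (112, 19), (112, 35), (113, 38), (114, 36), (115, 35), (115, 37), (116, 37), (117, 34), (119, 36), (119, 32), (119, 38)]
```

View pics/b.png

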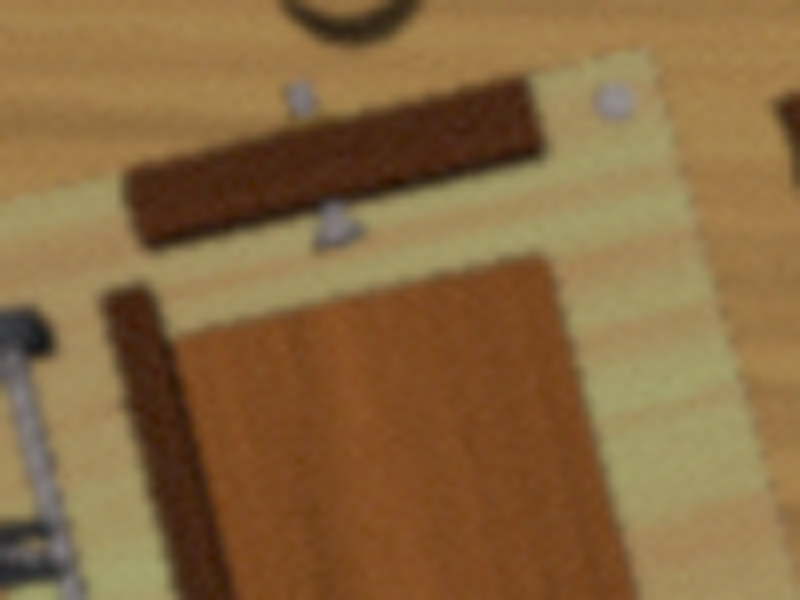

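The picture shows the bolt head at about (338,230), 12–13 mm proud of the endblock. The board's far edge is about 18 mm short of it, and its long side lies along the fence.

```bash
python3 -m creep '[{"jaw":-1,"xyz":[1,0.4,0],"angular":[0,0,0]},{"jaw":-1,"xyz":[3,0.4,0],"angular":[0,0,0]},{"jaw":-1,"xyz":[5,0.4,0],"angular":[0,0,0]},{"jaw":-1,"xyz":[7,0.4,0],"angular":[0,0,0]},{"jaw":-1,"xyz":[9,0.4,0],"angular":[0,0,0]},{"jaw":-1,"xyz":[11,0.4,0],"angular":[0,0,0]},{"jaw":-1,"xyz":[13,0.4,0],"angular":[0,0,0]},{"jaw":-1,"xyz":[14,0.4,0],"angular":[0,0,0]},{"jaw":-1,"xyz":[14,0.4,0],"angular":[0,0,0]}]'
cat > st.py <<'E'
from h import *
s=ctrl.read_state(); print('tcp jig',RJ.inv().apply(s['eef_pos']-JO).round(1),'F',RJ.inv().apply(s['force']).round(1),s['torque'].round(2),s['clock'])
E
python3 st.py
```

```text
clock: 8.75
eef_pos: [492.4, -12.8, 22.3]
tool_rot: [3.141, -0.0, 0.263]
force: [-0.3, -5.2, -1.1]
width: 22.7
gripper_force: 60.8
tcp jig [-119.5  -10.6   22.3] F [-1.7 -4.9 -1.1] [-1.01  0.03 -0.15] 8.75
```

```bash
python3 -m creep '[{"jaw":-1,"xyz":[1,0.3,0],"angular":[0,0,0]},{"jaw":-1,"xyz":[2,0.3,0],"angular":[0,0,0]},{"jaw":-1,"xyz":[2.5,0.3,0],"angular":[0,0,0]},{"jaw":-1,"xyz":[2.5,0.3,0],"angular":[0,0,0]}]';python3 st.py;  python3 -m creep '[{"jaw":-1,"xyz":[1,0,0],"angular":[0,0,0]},{"jaw":-1,"xyz":[1.5,0,0],"angular":[0,0,0]},{"jaw":-1,"xyz":[1.5,0,0],"angular":[0,0,0]}]'; python3 st.py
```

```text
clock: 9.25
eef_pos: [494.7, -12.2, 22.3]
tool_rot: [3.142, -0.0, 0.263]
force: [0.0, -4.9, -2.1]
width: 22.8
gripper_force: 60.8
tcp jig [-117.1  -10.6   22.3] F [-1.2 -4.7 -2.1] [-1.03 -0.02 -0.18] 9.25
clock: 9.62
eef_pos: [496.2, -11.8, 22.3]
tool_rot: [3.142, -0.0, 0.263]
force: [0.1, -4.6, -1.1]
width: 22.9
gripper_force: 60.8
tcp jig [-115.6  -10.6   22.3] F [-1.1 -4.5 -1.1] [-1.06 -0.   -0.2 ] 9.625
```

```bash
python3 -m creep '[{"jaw":-1,"xyz":[1,0,0],"angular":[0,0,0]},{"jaw":-1,"xyz":[1.5,0,0],"angular":[0,0,0]},{"jaw":-1,"xyz":[1.5,0,0],"angular":[0,0,0]}]'; python3 st.py;  python3 -m creep '[{"jaw":-1,"xyz":[0.6,0,0],"angular":[0,0,0]},{"jaw":-1,"xyz":[1.2,0,0],"angular":[0,0,0]},{"jaw":-1,"xyz":[1.2,0,0],"angular":[0,0,0]}]'; python3 st.py
```

```text
clock: 10.0
eef_pos: [496.4, -11.8, 22.2]
tool_rot: [-3.141, 0.002, 0.263]
force: [-2.8, -5.2, 0.2]
width: 23.0
gripper_force: 61.0
tcp jig [-115.3  -10.6   22.2] F [-4.1 -4.3  0.2] [-1.25  0.42 -0.21] 10.0
clock: 10.38
eef_pos: [496.5, -11.7, 22.2]
tool_rot: [-3.141, 0.003, 0.263]
force: [-5.8, -6.5, 1.6]
width: 23.0
gripper_force: 61.3
tcp jig [-115.2  -10.6   22.2] F [-7.3 -4.8  1.6] [-1.35  0.85 -0.15] 10.375
```

```bash
python3 -m creep '[{"jaw":-1,"xyz":[0.7,0,0],"angular":[0,0,0]},{"jaw":-1,"xyz":[0.9,0,0],"angular":[0,0,0]},{"jaw":-1,"xyz":[0.9,0,0],"angular":[0,0,0]},{"jaw":-1,"xyz":[0.9,0,0],"angular":[0,0,0]},{"jaw":-1,"xyz":[0.9,0,0],"angular":[0,0,0]},{"jaw":-1,"xyz":[0.9,0,0],"angular":[0,0,0]},{"jaw":-1,"xyz":[0.9,0,0],"angular":[0,0,0]},{"jaw":-1,"xyz":[0.9,0,0],"angular":[0,0,0]},{"jaw":-1,"xyz":[0.9,0,0],"angular":[0,0,0]}]'; python3 look.py
```

```text
clock: 11.5
eef_pos: [496.4, -11.8, 22.2]
tool_rot: [-3.141, 0.005, 0.263]
force: [-6.6, -7.2, 3.4]
width: 23.0
gripper_force: 61.5
top 0.76 far edge x at y=-10: 92.5 slope -0.033 | left edge y at x=0: 45.2 slope -0.037
side 0.86 far edge x at y=-10: 94.5 slope 0.008 | left edge y at x=0: 40.9 slope 0.032
tcp jig [-115.2  -10.6   22.2] yaw -0.011458087218578328 F jig [-8.6 -4.   4.2] t 11.7
```

```bash
python3 -m creep '[{"jaw":-1,"xyz":[-1.2,0.4,0],"angular":[0,0,0]},{"jaw":-1,"xyz":[-1.5,0.8,0],"angular":[0,0,0]},{"jaw":-1,"xyz":[-1.5,0.8,0],"angular":[0,0,0]}]'; python3 st.py; python3 -m creep '[{"jaw":1,"xyz":[0,0,0],"angular":[0,0,0]},{"jaw":1,"xyz":[0,0,0],"angular":[0,0,0]},{"jaw":1,"xyz":[0,0,0],"angular":[0,0,0]},{"jaw":1,"xyz":[0,0,0],"angular":[0,0,0]},{"jaw":1,"xyz":[0,0,0],"angular":[0,0,0]}]'; python3 st.py
```

```text
clock: 12.08
eef_pos: [496.5, -11.8, 22.2]
tool_rot: [-3.14, 0.003, 0.263]
force: [-4.8, -5.0, 1.6]
width: 22.9
gripper_force: 61.2
tcp jig [-115.3  -10.6   22.2] F [-6.  -3.6  1.6] [-1.05  0.68 -0.18] 12.075
clock: 12.7
eef_pos: [498.3, -11.9, 22.3]
tool_rot: [-3.141, -0.0, 0.263]
force: [-0.2, 0.1, -0.4]
width: 85.2
gripper_force: 0.0
tcp jig [-113.5  -11.3   22.3] F [-0.2  0.1 -0.4] [-0.02 -0.   -0.03] 12.7
```

```bash
python3 -m creep '[{"jaw":1,"xyz":[0,0,-50],"angular":[0,0,0]},{"jaw":1,"xyz":[0,0,-110],"angular":[0,0,0]},{"jaw":-1,"xyz":[0,0,-170],"angular":[0,0,0]},{"jaw":-1,"xyz":[10,-10,-200],"angular":[0,0,0]},{"jaw":-1,"xyz":[40,-60,-200],"angular":[0,0,0]},{"jaw":-1,"xyz":[70,-110,-200],"angular":[0,0,0]},{"jaw":-1,"xyz":[100,-160,-200],"angular":[-0.1,0,0]},{"jaw":-1,"xyz":[120,-210,-200],"angular":[-0.25,0,0]},{"jaw":-1,"xyz":[133,-245,-200],"angular":[-0.4,0,0]},{"jaw":-1,"xyz":[133,-260,-200],"angular":[-0.61,0,0]},{"jaw":-1,"xyz":[133,-260,-200],"angular":[-0.61,0,0]},{"jaw":-1,"xyz":[133,-260,-200],"angular":[-0.61,0,0]}]'
python3 look.py
python3 - <<'E'
from h import *
for c in ('side','top'):
    J=RJ.inv().apply(np.load(c+'.npy').reshape(-1,3)-JO)[np.load(f'{c}_bail.npy').ravel()]
    q=J[(J[:,2]>110)&(J[:,1]>150)]; print(c,len(q),np.median(q,0).round(1),np.percentile(q,[3,97],axis=0).round(1).tolist())
print(rel(JO+RJ.apply([20,218,96]),RJ*R.from_euler('x',np.pi-np.radians(35))),ctrl.read_state()['qpos'].round(2))
E
```

```text
clock: 14.2
eef_pos: [558.7, 273.0, 221.8]
tool_rot: [2.531, 0.001, 0.263]
force: [0.3, -1.2, 0.0]
width: -0.1
gripper_force: 0.0
top 0.68 far edge x at y=-10: 92.4 slope 0.024 | left edge y at x=0: 41.8 slope 0.029
side 0.68 far edge x at y=-10: 95.0 slope 0.022 | left edge y at x=0: 32.4 slope 0.325
tcp jig [ 19.3 246.3 223.7] yaw -0.21329902086746522 F jig [-0.9 -0.4 -1.1] t 14.4
side 1071 [ 20.3 175.5 127.9] [[-38.1, 166.6, 120.8], [80.5, 179.9, 130.7]]
top 428 [ 18.6 170.6 128.7] [[-40.9, 161.4, 115.8], [80.6, 179.6, 133.0]]
(array([  0.6, -49.7, 121. ]), array([-0.003,  0.001, -0.004])) [-1.28  1.04  1.1   1.51 -0.31  1.13 -1.6 ]
```

```bash
python3 -m creep '[{"jaw":-1,"xyz":[0,-25,40],"angular":[0,0,0]},{"jaw":-1,"xyz":[0,-40,80],"angular":[0,0,0]},{"jaw":-1,"xyz":[0.5,-50,121],"angular":[0,0,0]},{"jaw":-1,"xyz":[0.5,-50,121],"angular":[0,0,0]},{"jaw":-1,"xyz":[0.5,-50,121],"angular":[0,0,0]}]'
python3 - <<'E'
from h import *
s=ctrl.read_state(); print(s['qpos'].round(2),s['force'].round(1),'jig',RJ.inv().apply(s['eef_pos']-JO).round(1))
def pose(th,d=22.5,c=4,t0=35):
    a=np.pi/4-th; B=np.array([20,95+110*np.sin(a),45+110*np.cos(a)])
    t=np.radians(t0)-th; ty=np.array([0,-np.cos(t),np.sin(t)]); tz=np.array([0,-np.sin(t),-np.cos(t)])
    return JO+RJ.apply(B-d*ty-c*tz), RJ*R.from_euler('x',np.pi-t)
for th in (0,.1,.2,.3,.4,.5,.6,.7,.8,.9,1.0,1.1,1.2): 
    a,b=rel(*pose(th)); print(th,a,b)
im,d=viewer.get_image('side'); im2,_=viewer.get_image('top')
save('c.png',np.hstack([cv2.resize(im[200:380,120:360],(400,300)),cv2.resize(im2[130:280,130:330],(400,300))]))
E
```

```text
clock: 15.02
eef_pos: [568.2, 246.3, 96.7]
tool_rot: [2.533, -0.003, 0.263]
force: [-0.3, -0.0, 0.1]
width: -0.3
gripper_force: 0.0
[-1.22  1.18  1.    1.6  -0.4   0.91 -1.6 ] [-0.3 -0.   0.1] jig [ 21.  220.   96.7]
0 [-1.  31.2  1.7] [-0.002 -0.002 -0.002]
0.1 [-0.9 42.6 -2. ] [ 0.098 -0.002 -0.002]
0.2 [-0.9 54.3 -4.4] [ 0.198 -0.002 -0.001]
0.3 [-0.9 66.2 -5.7] [ 0.298 -0.002 -0.001]
0.4 [-0.9 78.2 -5.8] [ 0.398 -0.003 -0.001]
0.5 [-0.8 90.1 -4.6] [ 0.498 -0.003 -0.001]
0.6 [ -0.8 101.9  -2.3] [ 0.598 -0.003 -0.001]
0.7 [ -0.8 113.3   1.1] [ 0.698 -0.003 -0.001]
0.8 [ -0.8 124.4   5.7] [ 0.798 -0.003 -0.001]
0.9 [ -0.8 134.9  11.4] [ 0.898 -0.003 -0.001]
1.0 [ -0.8 144.8  18.1] [ 0.998 -0.003 -0.   ]
1.1 [ -0.8 154.1  25.7] [ 1.098 -0.003 -0.   ]
1.2 [ -0.8 162.4  34.3] [ 1.198 -0.003 -0.   ]
```

View pics/c.png

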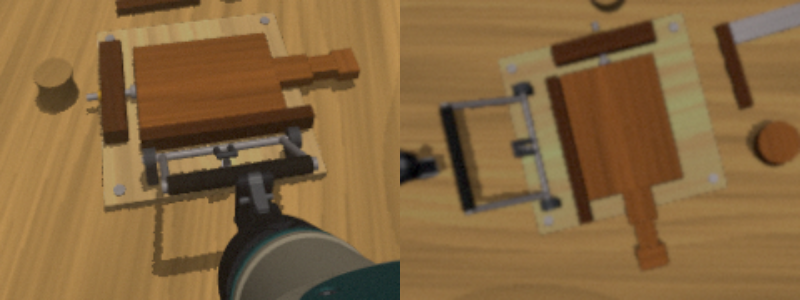

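The board is seated against the bolt and along the fence. The shut fingers stand just outside the middle of the bail bar, at about (260,190) in the left picture and (430,165) in the right. Next I touch the bar gently.

```bash
python3 -m creep '[{"jaw":-1,"xyz":[0,15,1],"angular":[0,0,0]},{"jaw":-1,"xyz":[0,24,1.5],"angular":[0,0,0]},{"jaw":-1,"xyz":[0,28,1.7],"angular":[0,0,0]},{"jaw":-1,"xyz":[0,31,1.7],"angular":[0,0,0]},{"jaw":-1,"xyz":[0,31,1.7],"angular":[0,0,0]}]'; python3 st.py
```

```text
clock: 15.75
eef_pos: [573.7, 220.8, 110.8]
tool_rot: [2.532, 0.0, 0.263]
force: [-0.4, 0.4, 0.4]
width: -0.4
gripper_force: 0.0
tcp jig [ 19.8 194.  110.8] F [-0.3  0.5  0.4] [ 0.59  0.14 -0.05] 15.75
```

```bash
python3 -m creep '[{"jaw":-1,"xyz":[0,4,-1.3],"angular":[0.03,0,0]},{"jaw":-1,"xyz":[0,8,-2.6],"angular":[0.07,0,0]},{"jaw":-1,"xyz":[0,11.4,-3.7],"angular":[0.1,0,0]},{"jaw":-1,"xyz":[0,11.4,-3.7],"angular":[0.1,0,0]}]'; python3 st.py
cat > bail.py <<'E'
from h import *
im,d=viewer.get_image('side'); J=RJ.inv().apply(cloud('side',d).reshape(-1,3)-JO)
r=silhouettes('side','bail')
if r:
    q=J[r[0]['pixels'].ravel()]; q=q[(abs(q[:,0]-20)<58)&(abs(np.hypot(q[:,1]-95,q[:,2]-45)-114)<10)]
    print('bail angle',len(q),round(np.pi/4-np.median(np.arctan2(q[:,1]-95,q[:,2]-45)),2))
E
python3 bail.py
```

```text
clock: 16.25
eef_pos: [575.4, 214.0, 120.6]
tool_rot: [2.635, -0.0, 0.262]
force: [0.1, 4.0, -6.3]
width: -0.4
gripper_force: 3.5
tcp jig [ 19.6 187.  120.6] F [ 1.1  3.9 -6.3] [2.01 0.56 0.07] 16.25
bail angle 309 0.08
```

```bash
python3 -m creep '[{"jaw":-1,"xyz":[0,11.4,-3.7],"angular":[0.1,0,0]},{"jaw":-1,"xyz":[0,23.1,-6.1],"angular":[0.2,0,0]},{"jaw":-1,"xyz":[0,35,-7.4],"angular":[0.3,0,0]},{"jaw":-1,"xyz":[0,47,-7.5],"angular":[0.4,0,0]},{"jaw":-1,"xyz":[0,47,-7.5],"angular":[0.4,0,0]}]'; python3 st.py; python3 bail.py
```

```text
clock: 16.98
eef_pos: [586.3, 174.3, 152.2]
tool_rot: [3.031, -0.002, 0.258]
force: [-4.0, 5.2, 3.8]
width: 0.1
gripper_force: 2.6
tcp jig [ 19.8 145.8 152.2] F [-2.5  6.   3.8] [ 1.07  0.56 -0.1 ] 16.975
bail angle 554 0.49
```

```bash
python3 -m creep '[{"jaw":-1,"xyz":[0,11.4,-3.7],"angular":[0.1,0,0]},{"jaw":-1,"xyz":[0,23.1,-6.1],"angular":[0.2,0,0]},{"jaw":-1,"xyz":[0,35,-7.4],"angular":[0.3,0,0]},{"jaw":-1,"xyz":[0,47,-7.5],"angular":[0.4,0,0]},{"jaw":-1,"xyz":[0,58.9,-6.3],"angular":[0.5,0,0]},{"jaw":-1,"xyz":[0,58.9,-6.3],"angular":[0.5,0,0]}]'; python3 st.py; python3 bail.py
```

```text
clock: 17.82
eef_pos: [600.8, 116.9, 160.8]
tool_rot: [-2.758, 0.003, 0.258]
force: [-0.2, -0.6, 1.1]
width: -0.2
gripper_force: 0.0
tcp jig [ 18.9  86.5 160.8] F [-0.4 -0.6  1.1] [-0.42 -0.1   0.04] 17.825
bail angle 574 1.02
```

```bash
python3 -m creep '[{"jaw":-1,"xyz":[0,8,-3],"angular":[0.07,0,0]},{"jaw":-1,"xyz":[0,15,-4.5],"angular":[0.13,0,0]},{"jaw":-1,"xyz":[0,23,-6],"angular":[0.2,0,0]},{"jaw":-1,"xyz":[0,23,-6],"angular":[0.2,0,0]},{"jaw":-1,"xyz":[0,23,-6],"angular":[0.2,0,0]},{"jaw":-1,"xyz":[0,23,-6],"angular":[0.2,0,0]}]'; python3 st.py; python3 bail.py; python3 look.py
```

```text
clock: 18.68
eef_pos: [606.2, 101.2, 159.8]
tool_rot: [-2.552, -0.0, 0.266]
force: [-0.1, -0.7, 0.2]
width: 0.0
gripper_force: 0.0
tcp jig [ 20.1  70.  159.8] F [-0.2 -0.7  0.2] [-0.57 -0.22 -0.01] 18.675
bail angle 286 2.37
top none
side 0.93 far edge x at y=-10: 95.4 slope 0.003 | left edge y at x=0: 41.6 slope 0.080
tcp jig [ 19.9  68.2 159.6] yaw 0.05550657117575675 F jig [ 0.2 -0.5  0.1] t 18.975
```

Snapped down. I retreat up and outward, then check.

```bash
python3 -m creep '[{"jaw":-1,"xyz":[0,-30,-20],"angular":[-0.1,0,0]},{"jaw":-1,"xyz":[0,-60,-50],"angular":[-0.2,0,0]},{"jaw":-1,"xyz":[0,-100,-70],"angular":[-0.4,0,0]},{"jaw":-1,"xyz":[0,-140,-70],"angular":[-0.5,0,0]},{"jaw":-1,"xyz":[0,-180,-70],"angular":[-0.6,0,0]},{"jaw":-1,"xyz":[0,-180,-70],"angular":[-0.6,0,0]},{"jaw":-1,"xyz":[0,-180,-70],"angular":[-0.6,0,0]}]'; python3 look.py; python3 bail.py
python3 - <<'E'
from h import *
im,_=viewer.get_image('side'); im2,d=viewer.get_image('top')
save('d.png',np.hstack([cv2.resize(im[200:380,120:360],(400,300)),cv2.resize(im2[130:250,190:310],(400,300))]))
J=RJ.inv().apply(cloud('top',d).reshape(-1,3)-JO)
k=(abs(J[:,1]+10)<40)&(J[:,0]>70)&(J[:,0]<111)&(J[:,2]>24)&(J[:,2]<34)&(abs(J[:,1]+10)>10); print('board far edge',np.percentile(J[k][:,0],[90,99]))
for x0 in (-55,85):
    k=(abs(J[:,0]-x0)<8)&(J[:,1]>30)&(J[:,1]<75); q=J[k]; q=q[np.argsort(q[:,1])]; print([(int(a[1]),int(a[2])) for a in q][::2])
E
```

```text
clock: 19.85
eef_pos: [577.4, 205.9, 317.7]
tool_rot: [3.131, 0.0, 0.264]
force: [0.1, -0.5, -0.3]
width: 0.0
gripper_force: 0.0
top 0.77 far edge x at y=-10: 93.8 slope 0.013 | left edge y at x=0: 43.6 slope 0.068
side 0.7 far edge x at y=-10: 95.6 slope 0.012 | left edge y at x=0: 41.4 slope 0.037
tcp jig [ 19.6 176.4 317.4] yaw -0.17225525784830076 F jig [-0.1  0.3  0.4] t 20.05
bail angle 382 2.37
board far edge [96.6021929  99.05277886]
[(30, 9), (30, 31), (31, 30), (32, 15), (33, 32), (33, 31), (35, 11), (35, 27), (36, 32), (36, 20), (38, 30), (38, 10), (38, 26), (39, 33), (40, 13), (41, 29), (42, 31), (43, 12), (43, 29), (44, 28), (45, 14), (45, 29), (46, 29), (48, 16), (48, 29), (48, 27), (49, 24), (49, 30), (50, 33), (50, 31), (51, 35), (52, 37), (52, 35), (53, 35), (54, 34), (55, 35), (55, 33), (56, 34), (57, 37), (57, 37), (58, 38), (59, 37), (59, 36), (60, 37), (61, 32), (61, 39), (62, 37), (63, 32), (64, 37), (65, 34), (68, 10), (68, 12), (69, 9), (70, 12), (71, 13), (72, 13), (73, 9), (73, 11), (74, 12)]
[(30, 28), (30, 45), (31, 31), (32, 29), (33, 45), (34, 33), (35, 47), (36, 32), (37, 42), (37, 28), (39, 29), (39, 29), (40, 30), (40, 47), (41, 44), (42, 45), (44, 31), (44, 29), (45, 32), (47, 43), (47, 45), (48, 26), (49, 33), (49, 37), (50, 47), (52, 42), (52, 31), (53, 37), (54, 47), (55, 34), (56, 36), (57, 46), (58, 29), (59, 38), (59, 48), (60, 44), (61, 38), (62, 36), (62, 46), (64, 32), (65, 31), (65, 47), (67, 48), (69, 49), (69, 14), (70, 44), (71, 46), (72, 12), (73, 45), (74, 51)]
```

View pics/d.png

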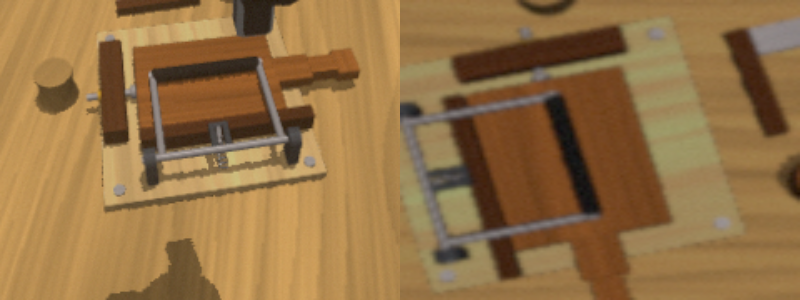

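The bail bar lies across the board (570,155 in the right picture). The board's far edge is at the bolt head (540,72), its long side is along the fence, and the robot is clear. I'm handing in.

```bash
python3 -c "
from cell import ctrl
print(ctrl.finish_job())"
```

```text
the job is handed in; nothing more can be done
None
```

The job is handed in, with no verdict returned: the board was pressed on the bolt at about 9 N for a second, the bail snapped down onto it (about 2.37 rad by camera), and the arm is clear.

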